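# Find the weak jar seat and push its service tag down

### The arm

A 6-joint arm with a two-finger parallel gripper is mounted at the origin on the work surface. World frame = base frame: x ahead of the robot, y to its left, z up, the work surface at z = 0. Lengths are in m, angles in rad, forces in N, time in s.
With the tool pointing down it reaches from about 0.275 to 0.75 m from the base axis. Payload 10.2 kg.
Tool frame: the origin (TCP) lies midway between the tips of the shut fingers; the grasp point (between the pads) lies 19 mm behind it; z points along the fingers, y is the line along which they close (so a half turn about z gives the same grasp; the last joint's range is limited). The gripper opens to 88 mm and grips with 3 to 60 N. Pads are 18 mm wide; open, the fingers measure 123 mm over their backs; the gripper's body (75 mm by 187 mm) begins 45 mm behind the grasp point.
Start: joints at [-1.329, 0.313, 1.498, -0, 1.331, -0.223], TCP at [0.235, -0.469, 0.239] pointing down, gripper open.
Joint ranges: [-2.94, 2.94], [-0.97, 2.17], [0.19, 2.56], [-1.23, 4.37], [0.02, 3.11], [-2.88, 2.88]. Speed limits (rad/s): [2.39, 2.39, 3.01, 3.14, 3.14, 3.14].

### API

Orientations are given as a rotation vector (axis times angle).
In Python, from plant import * gives the robot as it stands.
- The arm moves only by the tool carry_out, never from a script. Its argument "steps" is a list of rows, each a list of 3 entries, a list of its own where there are three numbers: the shift along the tool's x, y, z normalised to -1 to 1, where 1 is 0.1 m, then the turn, a rotation vector about the tool's x, y, z normalised to -1 to 1, where 1 is 360 degrees, then the finger opening in mm, from 0 to 88.1. A call has 1 to 12 rows; each row is the pose to reach, as a shift and turn from the pose commanded when the call began, along the tool's axes at that moment, turning the shorter way round; what a row does not reach only later rows make up. A row lasts 1/8 s, in which the tool goes at most 62.5 mm and 10.7 degrees, less where a joint would pass 70% of its speed; a pose out of reach is approached as far as the arm can. A call with a number of a shift or a turn outside -1 to 1 is refused whole. A call with a gripper value outside its range is refused whole. The fingers move at their own pace and stop on an object; "force" is the grip in N (left out, the last holds). Time passes only in rows, so rows that repeat a pose let the fingers close. It gives the time, the measured TCP pose, the force, the opening and the grip force at its end, in the units of the state.
- read_state(): the state, without advancing time (a new reading comes with each control period).
- camera(name): name is "scene" or "top"; returns the picture (400x640x3 uint8, red, green, blue); there is no depth.
- calibration(name): a dict with "camera_matrix" (3x3 intrinsics, pixels), "R" (3x3) and "t" (3): a world point X has camera coordinates R X + t. Camera axes: x right, y down, z forward; pixel columns grow to the right and rows downward; lengths in m; the calibration is good to about 2 mm. A picture is of the moment at which its call begins. calibration takes no time and is no camera call.
- sign_off(): hands the job in; it is judged then, once.
The state is a dict: "time": time; "q": joint angles; "joint_velocities": joint speeds; "effort": joint torques, N m; "tool_pos": TCP position; "tcp_rot": TCP orientation; "contact_force": force on the tool from outside, world axes, zero at the start; "wrist_torque": the same for the moment, N m; "opening": opening from 0.0 (shut) to 1.0 (fully open); "gripper_force": force on a finger pad.
Only numpy, scipy, OpenCV 4.12 (cv2) and the standard library are available. Lean on these libraries where they do the work, as an engineer would, in place of code of your own. Each camera call takes 0.05 s, during which the arm holds its last target. There are 200 camera calls.

### The job

One of the three spring-mounted jar seats on the packing bench has gone soft. With your fingertips press each of the three seats at least halfway down and let it come back up, to feel which is the softest; then push the service tag of the softest seat (the white tag on the same housing) fully down. Leave the other two tags up, lift or pull up nothing, and do not disturb the jars, tub, cap and meter standing about.

Things in the scene. Friction and masses are not known exactly. Their poses are not given: they have to be found in the camera images.
- pad_left_top (a point): the unit on the robot's left (+y): centre of the top of its sprung jar seat, a level round steel disc 72 mm across with a black rubber face, on a coil spring over a fixed grey housing 150 x 80 x 45 mm (dark flange 166 x 94 mm). At rest 86 mm above the bench; moves with the disc, which goes straight down by at most 20 mm. The three units look alike and differ only in spring stiffness, dealt out anew each time
- pad_left (a joint): how far that seat is pressed down, m: 0 at rest, 0.020 at its lower stop, below 0 if pulled up. It springs back when let go. The force grows evenly with depth, by about 0.1 to 1 N per mm (the seat's first 0.5 N or so may go into the drag pointer); the softest is less than half as stiff as either other. The softest also rests some 0.1 mm lower than the others, far too little to see or to read here
- tag_left_top (a point): the unit on the robot's left (+y): centre of the top of its service tag, a white T-shaped slide tag, head 26 x 32 mm and 7 mm thick, 75 mm from the centre of its own seat on the same housing, at the end nearer the robot. Top 86 mm above the bench at joint value 0; moves with the tag. x points from the tag to its seat, z up
- tag_left (a joint): how far that tag is pushed down, m: -0.002 to 0.003 at the start, 0.018 fully down on its stop, below 0 if pulled up. Needs about 3 N to slide and stays where it is left
- mark_left (a joint): small black drag pointer on that unit's end face away from the robot, m: the seat takes it down with it and it stays about 1 mm short of the deepest the seat has been. 0 to 0.003 at the start
- pad_middle_top (a point): the middle unit: centre of the top of its sprung jar seat, a level round steel disc 72 mm across with a black rubber face, on a coil spring over a fixed grey housing 150 x 80 x 45 mm (dark flange 166 x 94 mm). At rest 86 mm above the bench; moves with the disc, which goes straight down by at most 20 mm. The three units look alike and differ only in spring stiffness, dealt out anew each time
- pad_middle (a joint): how far that seat is pressed down, m: 0 at rest, 0.020 at its lower stop, below 0 if pulled up. It springs back when let go. The force grows evenly with depth, by about 0.1 to 1 N per mm (the seat's first 0.5 N or so may go into the drag pointer); the softest is less than half as stiff as either other. The softest also rests some 0.1 mm lower than the others, far too little to see or to read here
- tag_middle_top (a point): the middle unit: centre of the top of its service tag, a white T-shaped slide tag, head 26 x 32 mm and 7 mm thick, 75 mm from the centre of its own seat on the same housing, at the end nearer the robot. Top 86 mm above the bench at joint value 0; moves with the tag. x points from the tag to its seat, z up
- tag_middle (a joint): how far that tag is pushed down, m: -0.002 to 0.003 at the start, 0.018 fully down on its stop, below 0 if pulled up. Needs about 3 N to slide and stays where it is left
- mark_middle (a joint): small black drag pointer on that unit's end face away from the robot, m: the seat takes it down with it and it stays about 1 mm short of the deepest the seat has been. 0 to 0.003 at the start
- pad_right_top (a point): the unit on the robot's right (-y): centre of the top of its sprung jar seat, a level round steel disc 72 mm across with a black rubber face, on a coil spring over a fixed grey housing 150 x 80 x 45 mm (dark flange 166 x 94 mm). At rest 86 mm above the bench; moves with the disc, which goes straight down by at most 20 mm. The three units look alike and differ only in spring stiffness, dealt out anew each time
- pad_right (a joint): how far that seat is pressed down, m: 0 at rest, 0.020 at its lower stop, below 0 if pulled up. It springs back when let go. The force grows evenly with depth, by about 0.1 to 1 N per mm (the seat's first 0.5 N or so may go into the drag pointer); the softest is less than half as stiff as either other. The softest also rests some 0.1 mm lower than the others, far too little to see or to read here
- tag_right_top (a point): the unit on the robot's right (-y): centre of the top of its service tag, a white T-shaped slide tag, head 26 x 32 mm and 7 mm thick, 75 mm from the centre of its own seat on the same housing, at the end nearer the robot. Top 86 mm above the bench at joint value 0; moves with the tag. x points from the tag to its seat, z up
- tag_right (a joint): how far that tag is pushed down, m: -0.002 to 0.003 at the start, 0.018 fully down on its stop, below 0 if pulled up. Needs about 3 N to slide and stays where it is left
- mark_right (a joint): small black drag pointer on that unit's end face away from the robot, m: the seat takes it down with it and it stays about 1 mm short of the deepest the seat has been. 0 to 0.003 at the start
- jar_a: closed black jar 44 mm across, 72 mm high, standing between two seat units; bystander, origin at the centre of its underside
- jar_b: closed black jar 44 mm across, 60 mm high, standing between two seat units; bystander, origin at the centre of its underside
- jar_c: closed black jar 64 mm across, 85 mm high, behind the seats; bystander, origin at the centre of its underside
- tub: closed white tub 80 mm across, 100 mm high, behind the seats; bystander, origin at the centre of its underside
- cap: loose black screw cap 48 mm across, 14 mm high, lying behind the seats; bystander, origin at the centre of its underside
- meter: white hand-held meter 110 x 52 x 28 mm lying on the bench beside the right-hand unit; bystander, origin at the centre of its underside

How it is judged:
On the way, in this order (a step that is already met when the one before it is completed fails the run):
1. all three seats have been pressed about halfway down or more (in any order, no tag pushed yet) (value of joint each of mark_left, mark_middle, mark_right above 0.0075 m), for 0.1 s.
2. the tag of the softest seat is pushed down (((value of joint tag_left above 0.014 m and value of joint pad_left above 0.0001 m and value of joint each of tag_middle, tag_right below 0.007 m) or (value of joint tag_middle above 0.014 m and value of joint pad_middle above 0.0001 m and value of joint each of tag_left, tag_right below 0.007 m) or (value of joint tag_right above 0.014 m and value of joint pad_right above 0.0001 m and value of joint each of tag_left, tag_middle below 0.007 m))), for 0.2 s.
At the end, for the whole second after the job is handed in: Each seat was pressed about halfway or more (drag pointer past 7.5 mm) and is back within 4 mm of rest; the softest seat's tag is more than 14 of its 18 mm down; the other tags are less than 7 mm down and not pulled up 5 mm; every bystander is within 20 mm of its start (all of step 1 and ((value of joint tag_left above 0.014 m and value of joint pad_left above 0.0001 m and value of joint each of tag_middle, tag_right below 0.007 m) or (value of joint tag_middle above 0.014 m and value of joint pad_middle above 0.0001 m and value of joint each of tag_left, tag_right below 0.007 m) or (value of joint tag_right above 0.014 m and value of joint pad_right above 0.0001 m and value of joint each of tag_left, tag_middle below 0.007 m)) and value of joint each of tag_left, tag_middle, tag_right above -0.005 m and value of joint each of pad_left, pad_middle, pad_right below 0.004 m and distance of each of jar_a, jar_b, jar_c, tub, cap, meter from where it was at the start of the episode below 0.02 m); the robot touches nothing.
It fails at once if the tag of a seat that is not the softest is pushed down by more than 7 mm ((value of joint tag_left above 0.007 m and value of joint pad_left below 0.0001 m) or (value of joint tag_middle above 0.007 m and value of joint pad_middle below 0.0001 m) or (value of joint tag_right above 0.007 m and value of joint pad_right below 0.0001 m)).
It fails at once if a tag or a seat is pulled up by more than 5 mm (value of joint any of tag_left, tag_middle, tag_right, pad_left, pad_middle, pad_right below -0.005 m).
It fails at once if a jar, tub, cap or meter is lifted or moved by more than 20 mm (distance of any of jar_a, jar_b, jar_c, tub, cap, meter from where it was at the start of the episode above 0.02 m).
It also fails if it takes over 45 s, if anything falls off the work surface, if the arm or the gripper's body presses on something with over 40 N, if the wrist force passes 120 N, or if a joint passes its speed limit or range.

## Working session

There is one attempt and no reset: what is moved stays moved. The work goes in short steps, Python scripts to look and compute and a tool call to move; the robot and the scene stay as the last step left them, time stands still between calls to the robot, and variables do not carry over. Pictures are saved under pics/ and viewed, at most 10 in all, crops included, and the job is handed in when it is done.

Besides the shell and the picture viewer there is one more tool, called after "Call:" as a command line: name --argument value ..., lists and objects as JSON in quotes. carry_out: Moves the arm, as the interface text tells. Scaled input: -1 to 1 covers 0.1 m each way for a shift and 360 degrees each way for a turn. Its arguments: {"type":"object","properties":{"steps":{"type":"array","items":{"type":"array"}},"force":{"type":"number"}},"required":["steps"]}

```bash
mkdir -p pics; python3 - <<'E'
from plant import *
import cv2,numpy as np
for n in("scene","top"):
    im=camera(n); cv2.imwrite(f"pics/{n}0.png",im[:,:,::-1])
    c=calibration(n); print(n,c["camera_matrix"].round(1).tolist(),(-c["R"].T@c["t"]).round(3),c["R"].round(2).tolist())
s=read_state(); print(s)
E
```

```text
scene [[461.7, 0.0, 322.2], [0.0, 461.7, 203.0], [0.0, 0.0, 1.0]] [1.068 0.215 0.975] [[-0.57, 0.82, 0.01], [0.7, 0.49, -0.52], [-0.43, -0.29, -0.86]]
top [[375.5, 0.0, 319.3], [0.0, 375.5, 196.1], [0.0, 0.0, 1.0]] [ 0.531 -0.056  0.992] [[-0.01, -1.0, 0.03], [-1.0, 0.01, -0.08], [0.08, -0.03, -1.0]]
{'time': 0.1, 'q': array([-1.32935926e+00,  3.13400282e-01,  1.49829678e+00,  2.26461092e-05,
        1.33100898e+00, -2.23393510e-01]), 'joint_velocities': array([-5.03194607e-04, -2.00228300e-03, -3.00426197e-03,  7.61129641e-05,
       -4.68099453e-05,  2.52441755e-04]), 'effort': array([ 2.85327318e-03, -4.02809715e+01, -2.52644777e+01,  6.94931578e-02,
        3.42092989e-02, -8.73819340e-05]), 'tool_pos': array([ 0.23529102, -0.46910019,  0.23823933]), 'tcp_rot': array([-3.05604276e+00, -7.23333733e-01, -1.87638619e-05]), 'contact_force': array([0.38846691, 0.48441711, 0.52550105]), 'wrist_torque': array([ 0.00153644, -0.01418065, -0.02987141]), 'gripper_force': 0.0, 'opening': 0.9967367136606299}
```

View pics/top0.png

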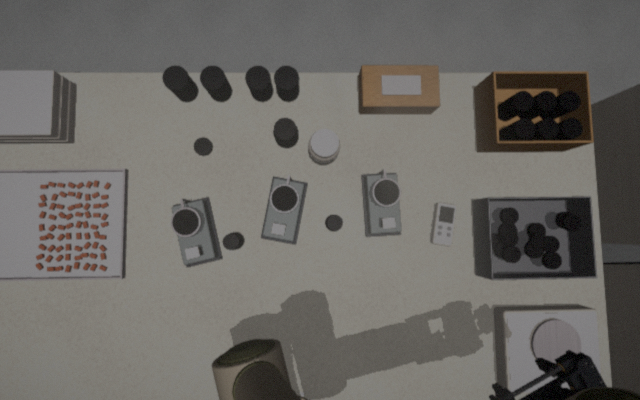

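View pics/scene0.png

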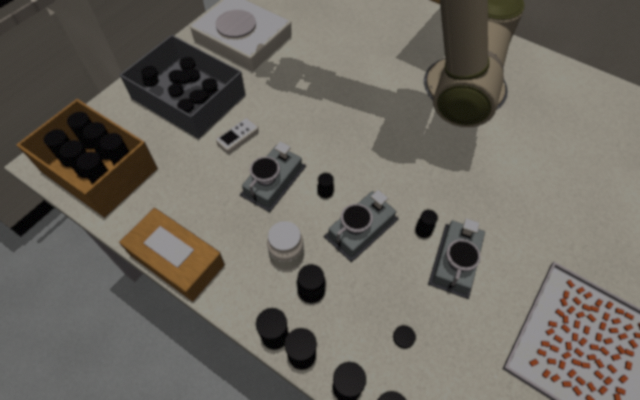

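The top view shows the seats at about (186,222), (284,198) and (385,192), with their tags at (194,252), (278,229) and (388,223). The jars stand between the units at (233,241) and (334,223). The scene view agrees with this layout.

```bash
cat > h.py <<'E'
import cv2,numpy as np
from plant import *
def ray(n,u,v,z):
    c=calibration(n); K,R,t=c["camera_matrix"],c["R"],np.ravel(c["t"])
    o=-R.T@t; d=R.T@np.linalg.inv(K)@np.array([u,v,1.]); return o+d*(z-o[2])/d[2]
def blob(m,u,v,r):
    w=np.zeros_like(m); cv2.circle(w,(u,v),r,255,-1); n,l,st,ce=cv2.connectedComponentsWithStats(m&w)
    i=1+np.argmax(st[1:,4]); return ce[i],st[i,2:5]
E
python3 - <<'E'
from h import *
P={"top":dict(L=((186,222),(194,252)),M=((284,198),(278,229)),R=((385,192),(388,223))),
"scene":dict(L=((463,255),(469,227)),M=((356,218),(379,201)),R=((265,170),(283,152)))}
for n in P:
    g=cv2.cvtColor(cv2.imread(f"pics/{n}0.png"),cv2.COLOR_BGR2GRAY)
    for k,(s,t) in P[n].items():
        a,sa=blob(((g<60)*255).astype(np.uint8),*s,17); b,sb=blob(((g>150)*255).astype(np.uint8),*t,11)
        A=ray(n,*a,.086);B=ray(n,*b,.086)
        print(n,k,a.round(1),sa,b.round(1),sb,A.round(4),B.round(4),"d",np.linalg.norm(A-B).round(4),"yaw",np.degrees(np.arctan2(*(A-B)[1::-1])).round(1))
E
```

```text
Traceback (most recent call last):
  File "h.py", line 8, in blob
    i=1+np.argmax(st[1:,4]); return ce[i],st[i,2:5]
        ~~~~~~~~~^^^^^^^^^^
ValueError: attempt to get argmax of an empty sequence
```

```bash
python3 - <<'E'
from h import *
P={"top":dict(L=((186,222),(194,252)),M=((284,198),(278,229)),R=((385,192),(388,223))),
"scene":dict(L=((463,255),(469,227)),M=((356,218),(379,201)),R=((265,170),(283,152)))}
for n in P:
    g=cv2.cvtColor(cv2.imread(f"pics/{n}0.png"),cv2.COLOR_BGR2GRAY)
    for k,(s,t) in P[n].items():
        mx=int(np.percentile(g[t[1]-7:t[1]+8,t[0]-7:t[0]+8],95)); lo=int(g[t[1]-9:t[1]+10,t[0]-9:t[0]+10].min())
        a,sa=blob(((g<50)*255).astype(np.uint8),*s,17); b,sb=blob(((g>(mx*.65+.35*lo))*255).astype(np.uint8),*t,10)
        A=ray(n,*a,.086);B=ray(n,*b,.086)
        print(n,k,mx,lo,a.round(1),sa,b.round(1),sb,A.round(4),B.round(4),"d",np.linalg.norm(A-B).round(4),"yaw",np.degrees(np.arctan2(*(A-B)[1::-1])).round(1))
E
```

```text
top L 136 43 [185.1 221.7] [ 25  24 432] [192.2 252.1] [ 20  18 215] [0.5501 0.2328 0.086 ] [0.4782 0.215  0.086 ] d 0.0741 yaw 13.9
top M 137 68 [283.9 198. ] [ 23  23 408] [278.2 229.4] [ 18  15 161] [ 0.6039 -0.0021  0.086 ] [0.5288 0.0119 0.086 ] d 0.0764 yaw -10.5Traceback (most recent call last):
  File "<stdin>", line 8, in <module>
  File "h.py", line 8, in blob
    i=1+np.argmax(st[1:,4]); return ce[i],st[i,2:5]
        ~~~~~~~~~^^^^^^^^^^
    return _wrapfunc(a, 'argmax', axis=axis, out=out, **kwds)
    return bound(*args, **kwds)
ValueError: attempt to get argmax of an empty sequence
```

```bash
python3 - <<'E'
from h import *
P={"top":dict(R=((385,192),(388,223))),
"scene":dict(L=((463,255),(469,227)),M=((356,218),(379,201)),R=((265,170),(283,152)))}
for n in P:
    g=cv2.cvtColor(cv2.imread(f"pics/{n}0.png"),cv2.COLOR_BGR2GRAY)
    for k,(s,t) in P[n].items():
        w=g[t[1]-7:t[1]+8,t[0]-7:t[0]+8]; mx=int(np.percentile(w,95)); lo=int(w.min())
        bl=int(g[s[1]-4:s[1]+5,s[0]-4:s[0]+5].mean())
        a,sa=blob(((g<bl+20)*255).astype(np.uint8),*s,17); b,sb=blob(((g>(mx*.65+.35*lo))*255).astype(np.uint8),*t,10)
        A=ray(n,*a,.086);B=ray(n,*b,.086)
        print(n,k,mx,lo,bl,a.round(1),sa,b.round(1),sb,A.round(4),B.round(4),"d",np.linalg.norm(A-B).round(4),"yaw",np.degrees(np.arctan2(*(A-B)[1::-1])).round(1))
E
```

```text
top R 136 64 63 [386.2 191.9] [ 24  25 466] [388.8 222.7] [ 16  17 163] [ 0.6161 -0.2513  0.086 ] [ 0.5411 -0.2555  0.086 ] d 0.0751 yaw 3.2
scene L 147 25 16 [463.5 253.9] [ 26  24 484] [470.4 224.1] [ 20  16 196] [0.5544 0.2322 0.086 ] [0.4801 0.2133 0.086 ] d 0.0766 yaw 14.4
scene M 147 21 16 [356.2 216.8] [ 25  21 417] [380.2 197.2] [ 19  14 166] [ 0.6082 -0.0023  0.086 ] [0.534 0.015 0.086] d 0.0762 yaw -13.1
scene R 147 23 16 [264.1 167.9] [ 23  19 341] [283.8 147.6] [ 20  12 150] [ 0.621  -0.2511  0.086 ] [ 0.5464 -0.2497  0.086 ] d 0.0746 yaw -1.1
```

The two views agree to within 5 mm, and each seat–tag distance comes out at 75 mm as it should. I'll close the fingers and turn square on the way to the right seat.

Call:
carry_out --steps '[[[0.5,0,0],[0,0,0.025],0],[[1,0,0],[0,0,0.05],0],[[1,0,0],[0,0,0.074],0],[[1,0,0],[0,0,0.074],0]]'

```text
time: 0.6
tool_pos: [0.3249, -0.4242, 0.2384]
tcp_rot: [-3.141, -0.003, 0.001]
contact_force: [0.1, -0.3, 0.5]
opening: 0.569
gripper_force: 0.0
```

Call:
carry_out --steps '[[[0.5,-0.3,0],[0,0,0],0],[[1,-0.6,0],[0,0,0],0]]'

```text
time: 0.85
tool_pos: [0.4252, -0.3644, 0.2387]
tcp_rot: [-3.142, -0.001, 0.0]
contact_force: [0.1, -0.7, 0.3]
opening: 0.342
gripper_force: 0.0
```

Call:
carry_out --steps '[[[0.5,-0.3,0],[0,0,0],0],[[1,-0.6,0],[0,0,0],0]]'

```text
time: 1.1
tool_pos: [0.5257, -0.304, 0.2386]
tcp_rot: [-3.142, -0.004, 0.0]
contact_force: [0.8, 0.0, -0.9]
opening: 0.116
gripper_force: 0.0
```

Call:
carry_out --steps '[[[0.47,-0.27,0.3],[0,0,0],0],[[0.94,-0.53,0.6],[0,0,0],0],[[0.94,-0.53,1],[0,0,0],0],[[0.94,-0.53,1],[0,0,0],0],[[0.94,-0.53,1],[0,0,0],0],[[0.94,-0.53,1],[0,0,0],0]]'

```text
time: 1.85
tool_pos: [0.619, -0.2525, 0.141]
tcp_rot: [3.14, -0.001, 0.004]
contact_force: [-0.7, -0.5, -0.6]
opening: 0.004
gripper_force: 0.0
```

```bash
cat >> h.py <<'E'
def avg(k=12):
    F=[];Z=[]
    for _ in range(k):
        im=camera("scene"); s=read_state(); F.append(s["contact_force"]); Z.append(s["tool_pos"])
    print("t",s["time"],"F",np.mean(F,0).round(2),"sd",np.std(F,0).round(2),"pos",np.mean(Z,0).round(4)); return im
E
python3 - <<'E'
from h import *
im=avg(8); cv2.imwrite("pics/s1.png",cv2.resize(im[60:260,160:420,::-1],None,fx=3,fy=3))
E
```

```text
t 2.25 F [-0.32  0.19 -0.  ] sd [0.57 0.47 0.62] pos [ 0.6188 -0.2519  0.1396]
```

View pics/s1.png

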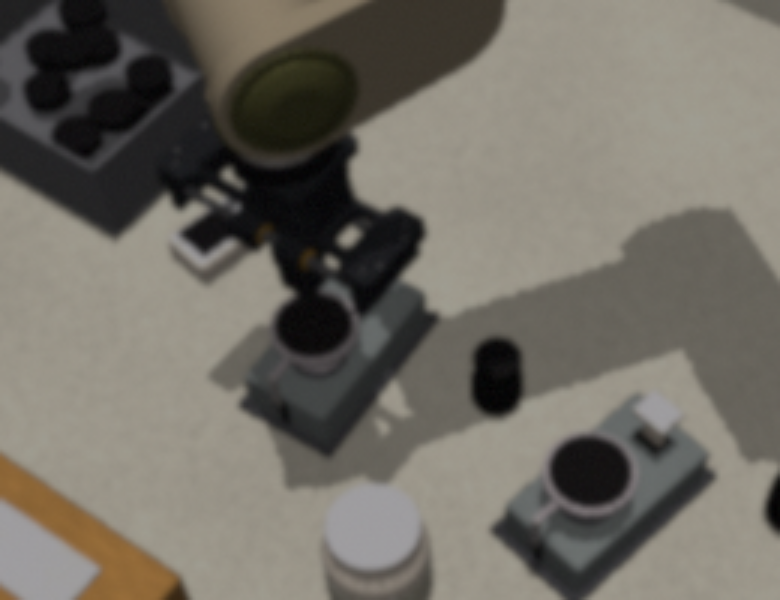

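The shut fingertips hang over the right seat, at about (315,290) in the crop, and nothing is near the gripper body. Next I press this seat about 14 mm.

Call:
carry_out --steps '[[[0,0,0.25],[0,0,0],0],[[0,0,0.42],[0,0,0],0],[[0,0,0.5],[0,0,0],0],[[0,0,0.54],[0,0,0],0],[[0,0,0.58],[0,0,0],0],[[0,0,0.62],[0,0,0],0],[[0,0,0.66],[0,0,0],0],[[0,0,0.66],[0,0,0],0],[[0,0,0.66],[0,0,0],0]]'

```text
time: 3.38
tool_pos: [0.6189, -0.2516, 0.073]
tcp_rot: [3.141, -0.0, 0.001]
contact_force: [0.5, 0.5, 2.7]
opening: 0.004
gripper_force: 1.2
```

```bash
python3 - <<'E'
from h import *
im=avg(20); cv2.imwrite("pics/s2.png",cv2.resize(im[110:230,200:330,::-1],None,fx=4,fy=4))
E
```

```text
t 4.375 F [ 1.56 -0.33  2.42] sd [0.69 0.4  0.49] pos [ 0.6189 -0.2516  0.0728]
```

View pics/s2.png

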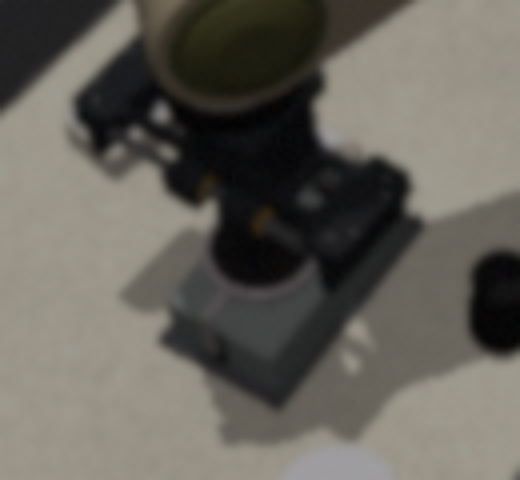

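The seat is down about 13 mm at roughly 2.4 N, with its pointer carried down too. Now the middle seat.

Call:
carry_out --steps '[[[0,0,-0.2],[0,0,0],0],[[0,0,-0.6],[0,0,0],0],[[-0.04,-0.4,-0.66],[0,0,0],0],[[-0.09,-1,-0.66],[0,0,0],0]]'

```text
time: 4.88
tool_pos: [0.6091, -0.1513, 0.1386]
tcp_rot: [-3.141, 0.004, 0.001]
contact_force: [0.6, 0.8, 0.1]
opening: 0.007
gripper_force: 0.0
```

Call:
carry_out --steps '[[[0,-0.5,0],[0,0,0],0],[[0,-1,0],[0,0,0],0]]'

```text
time: 5.12
tool_pos: [0.6089, -0.0498, 0.1382]
tcp_rot: [-3.141, 0.0, 0.003]
contact_force: [-0.2, -0.5, 0.7]
opening: 0.005
gripper_force: 0.0
```

Call:
carry_out --steps '[[[-0.04,-0.49,0],[0,0,0],0],[[-0.04,-0.49,0],[0,0,0],0],[[-0.04,-0.49,0],[0,0,0],0]]'

```text
time: 5.5
tool_pos: [0.6055, -0.0031, 0.1383]
tcp_rot: [3.141, -0.0, -0.002]
contact_force: [-0.3, 0.3, -0.3]
opening: 0.001
gripper_force: 0.0
```

```bash
python3 - <<'E'
from h import *
im=avg(12)
E
```

```text
t 6.1 F [-0.12  0.13  0.18] sd [0.37 0.63 0.37] pos [ 0.6058 -0.0032  0.1386]
```

Call:
carry_out --steps '[[[0,0,0.25],[0,0,0],0],[[0,0,0.42],[0,0,0],0],[[0,0,0.5],[0,0,0],0],[[0,0,0.54],[0,0,0],0],[[0,0,0.58],[0,0,0],0],[[0,0,0.62],[0,0,0],0],[[0,0,0.66],[0,0,0],0],[[0,0,0.66],[0,0,0],0],[[0,0,0.66],[0,0,0],0]]'

```text
time: 7.22
tool_pos: [0.606, -0.0026, 0.0739]
tcp_rot: [3.141, -0.0, 0.001]
contact_force: [-4.9, 0.2, 8.7]
opening: 0.007
gripper_force: 4.5
```

```bash
python3 - <<'E'
from h import *
im=avg(20)
E
```

```text
t 8.225 F [-4.75  0.42  9.  ] sd [0.51 0.44 0.6 ] pos [ 0.606  -0.0025  0.0739]
```

Call:
carry_out --steps '[[[0,0,-0.2],[0,0,0],0],[[0,0,-0.6],[0,0,0],0],[[-0.2,-0.4,-0.66],[0,0,0],0],[[-0.27,-1,-0.66],[0,0,0],0]]'

```text
time: 8.72
tool_pos: [0.5789, 0.0976, 0.1398]
tcp_rot: [3.141, -0.004, 0.004]
contact_force: [0.1, 0.2, -0.2]
opening: 0.004
gripper_force: 0.0
```

Call:
carry_out --steps '[[[0,-0.5,0],[0,0,0],0],[[-0.13,-1,0],[0,0,0],0]]'

```text
time: 8.98
tool_pos: [0.566, 0.1991, 0.139]
tcp_rot: [-3.141, 0.001, -0.002]
contact_force: [0.1, -0.5, -0.6]
opening: 0.008
gripper_force: 0.0
```

Call:
carry_out --steps '[[[-0.14,-0.35,0],[0,0,0],0],[[-0.14,-0.35,0],[0,0,0],0],[[-0.14,-0.35,0],[0,0,0],0]]'

```text
time: 9.35
tool_pos: [0.5522, 0.2319, 0.1388]
tcp_rot: [3.142, -0.001, 0.001]
contact_force: [-0.1, -0.3, -0.1]
opening: 0.005
gripper_force: 0.0
```

```bash
python3 - <<'E'
from h import *
im=avg(12); cv2.imwrite("pics/s3.png",cv2.resize(im[90:310,220:520,::-1],None,fx=2.6,fy=2.6))
E
```

```text
t 9.95 F [-0.14 -0.14 -0.31] sd [0.39 0.46 0.56] pos [0.5521 0.2319 0.1387]
```

View pics/s3.png

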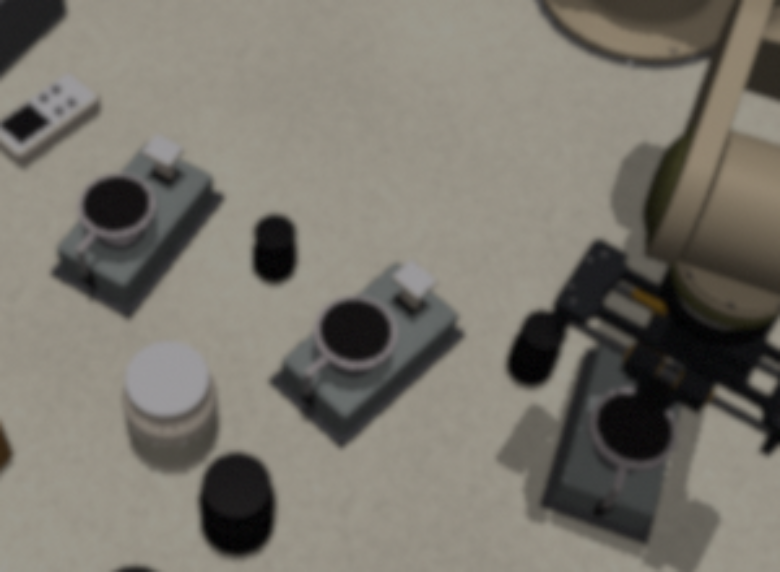

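Both pressed seats, at (115,205) and (355,330) in the crop, have come back up. Their tags are up, the jars stand where they were, and the gripper is now over the left seat at (635,425). The middle needed 9 N against the right's 2.4 N, so I press the left next.

Call:
carry_out --steps '[[[0,0,0.25],[0,0,0],0],[[0,0,0.42],[0,0,0],0],[[0,0,0.5],[0,0,0],0],[[0,0,0.54],[0,0,0],0],[[0,0,0.58],[0,0,0],0],[[0,0,0.62],[0,0,0],0],[[0,0,0.66],[0,0,0],0],[[0,0,0.66],[0,0,0],0],[[0,0,0.66],[0,0,0],0]]'

```text
time: 11.08
tool_pos: [0.552, 0.2325, 0.0732]
tcp_rot: [-3.141, 0.0, -0.001]
contact_force: [-3.0, -1.2, 5.7]
opening: 0.004
gripper_force: 2.8
```

```bash
python3 - <<'E'
from h import *
im=avg(20)
E
```

```text
t 12.075 F [-2.58 -0.76  5.64] sd [0.41 0.39 0.49] pos [0.552  0.2325 0.0732]
```

Forces at about 13 mm: right 2.4 N, left 5.6 N, middle 9.0 N. The right seat is clearly the softest, by the expected factor of more than two, so I go to its tag.

Call:
carry_out --steps '[[[0,0,-0.2],[0,0,0],0],[[0,0,-0.6],[0,0,0],0],[[0,0.4,-0.7],[0,0,0],0],[[0,1,-0.7],[0,0,0],0]]'

```text
time: 12.58
tool_pos: [0.5523, 0.1322, 0.1437]
tcp_rot: [-3.141, -0.004, -0.005]
contact_force: [0.6, -1.2, -0.0]
opening: 0.005
gripper_force: 0.0
```

Call:
carry_out --steps '[[[0,0.5,0],[0,0,0],0],[[0,1,0],[0,0,0],0]]'

```text
time: 12.82
tool_pos: [0.5518, 0.0308, 0.1428]
tcp_rot: [3.142, -0.0, 0.002]
contact_force: [-0.5, 0.9, 0.2]
opening: 0.007
gripper_force: 0.0
```

Call:
carry_out --steps '[[[0,0.5,0],[0,0,0],0],[[0,1,0],[0,0,0],0]]'

```text
time: 13.08
tool_pos: [0.5518, -0.0692, 0.1427]
tcp_rot: [3.141, -0.0, 0.001]
contact_force: [0.2, 0.6, 0.6]
opening: 0.005
gripper_force: 0.0
```

Call:
carry_out --steps '[[[0,0.5,0],[0,0,0],0],[[0,1,0],[0,0,0],0]]'

```text
time: 13.32
tool_pos: [0.5518, -0.1693, 0.1427]
tcp_rot: [3.141, -0.0, 0.001]
contact_force: [-0.1, 1.3, 0.3]
opening: 0.006
gripper_force: 0.0
```

Call:
carry_out --steps '[[[-0.08,0.5,0],[0,0,0],0],[[-0.08,0.85,0],[0,0,0],0],[[-0.08,0.85,0],[0,0,0],0],[[-0.08,0.85,0],[0,0,0],0]]'

```text
time: 13.82
tool_pos: [0.5438, -0.2517, 0.1425]
tcp_rot: [-3.141, -0.0, 0.0]
contact_force: [-0.2, -0.3, -0.3]
opening: 0.004
gripper_force: 0.0
```

```bash
python3 - <<'E'
from h import *
im=avg(4); cv2.imwrite("pics/s4.png",cv2.resize(im[60:310,160:520,::-1],None,fx=2.2,fy=2.2))
E
```

```text
t 14.025 F [-0.44  0.04 -0.01] sd [0.45 0.2  0.6 ] pos [ 0.544  -0.2514  0.1428]
```

View pics/s4.png

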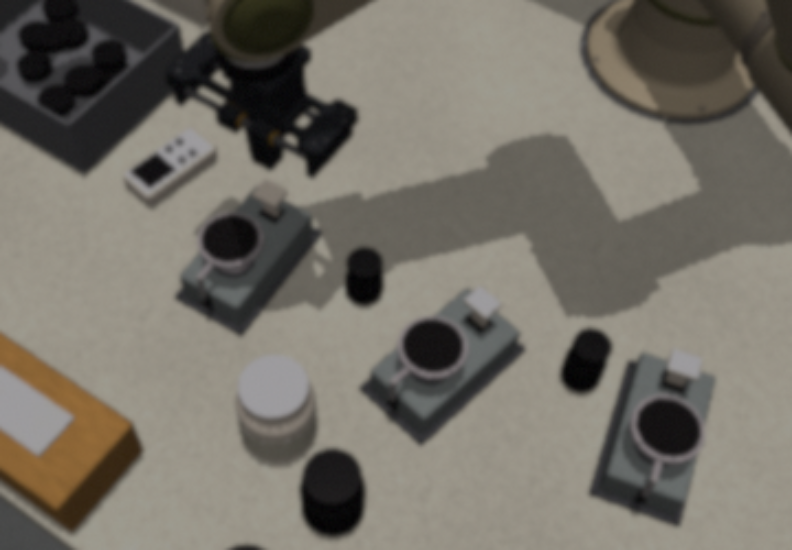

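All three seats are back up and all tags are still up. The fingertips at (265,160) are directly above the right tag at (268,197), so I push it down and lift off.

Call:
carry_out --steps '[[[0,0,0.25],[0,0,0],0],[[0,0,0.45],[0,0,0],0],[[0,0,0.53],[0,0,0],0],[[0,0,0.59],[0,0,0],0],[[0,0,0.65],[0,0,0],0],[[0,0,0.7],[0,0,0],0],[[0,0,0.73],[0,0,0],0],[[0,0,0.75],[0,0,0],0],[[0,0,0.76],[0,0,0],0],[[0,0,0.76],[0,0,0],0],[[0,0,0.76],[0,0,0],0],[[0,0,0.76],[0,0,0],0]]'

```text
time: 15.52
tool_pos: [0.544, -0.2525, 0.0677]
tcp_rot: [3.141, -0.0, 0.001]
contact_force: [-1.8, 4.3, 10.7]
opening: 0.003
gripper_force: 4.9
```

Call:
carry_out --steps '[[[0,0,-0.2],[0,0,0],0],[[0,0,-0.6],[0,0,0],0],[[-0.3,0,-1],[0,0,0],0],[[-0.8,0,-1],[0,0,0],0],[[-0.8,0,-1],[0,0,0],0],[[-0.8,0,-1],[0,0,0],0]]'

```text
time: 16.27
tool_pos: [0.4642, -0.253, 0.1668]
tcp_rot: [3.141, -0.001, 0.001]
contact_force: [0.1, 0.0, 0.1]
opening: 0.004
gripper_force: 0.0
```

```bash
python3 - <<'E'
from h import *
im=avg(3); cv2.imwrite("pics/s5.png",cv2.resize(im[60:310,160:520,::-1],None,fx=2.2,fy=2.2))
E
```

```text
t 16.425 F [ 0.19 -0.12 -0.21] sd [0.5  0.23 0.4 ] pos [ 0.4645 -0.2528  0.1666]
```

View pics/s5.png

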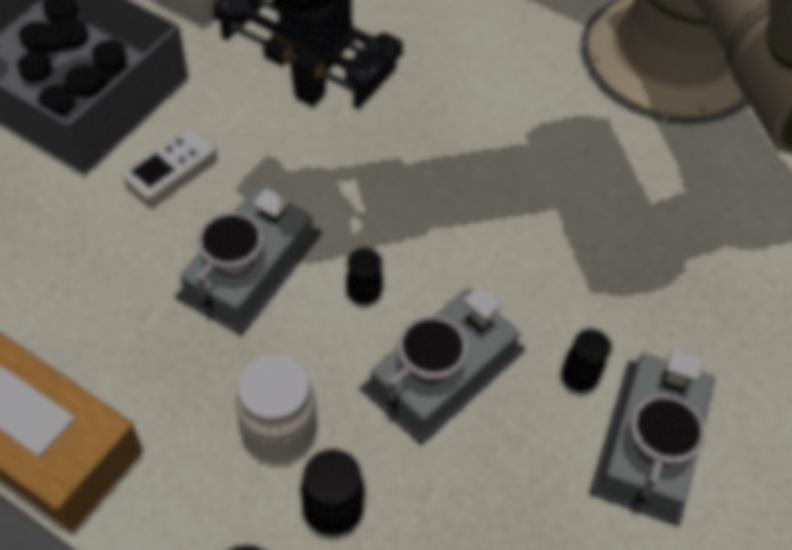

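The right tag, at (268,205), now sits down near its housing. The other two tags at (483,303) and (684,365) are up, every seat is up, and the jars, tub and meter are unmoved, so I hand the job in.

```bash
python3 -c "
from plant import *
print(sign_off())"
```

```text
the job is handed in; nothing more can be done
None
```

The right seat was the softest (2.4 N at about 13 mm, against 5.6 N left and 9.0 N middle); its tag is pushed down to its stop, the other two tags are up, nothing else visibly moved, and the job is handed in (sign-off returned no verdict).

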